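Line up the autosampler supplies by height

ROBOT

A 6-joint arm with a two-finger parallel gripper is mounted at the origin on a cart in front of the work surface, level with it; the furniture and walls round the work are solid. World frame = base frame: x ahead of the robot, y to its left, z up, the work surface at z = 0. Lengths are in m, angles in rad, forces in N, time in s.
With the tool pointing down it reaches from about 0.35 to 0.85 m from the base axis. Payload 8.1 kg.
Tool frame: the origin (TCP) lies at the centre of the arm's flange, where the gripper is bolted on; the fingertips stand 186 mm ahead of it and the grasp point (between the pads) lies 167 mm ahead of it; z points along the fingers, y is the line along which they close (so a half turn about z gives the same grasp; the last joint's range is limited). The gripper opens to 93 mm and grips with 3 to 60 N. Pads are 15 mm wide; open, the fingers measure 128 mm over their backs; the gripper's body (75 mm by 188 mm) begins 65 mm behind the grasp point.
Start: joints at [-1.42, 0.13, 1.488, -0, 1.523, -0.085], TCP at [0.14, -0.583, 0.405] pointing down, gripper open.
Joint ranges: [-2.96, 2.96], [-0.89, 2.26], [0.02, 2.5], [-1.34, 4.48], [0, 2.73], [-2.66, 2.66]. Speed limits (rad/s): [2.39, 2.39, 2.79, 3.14, 3.14, 3.14].

INTERFACE

Orientations are given as a rotation vector (axis times angle).
In Python, from plant import read_state, read_camera, camera_params, robot gives the robot as it stands.
- The arm moves only by the tool carry_out, never from a script. Its argument "targets" is a list of rows, each an object of numbers: "hand": the opening in per cent of the stroke, from 0 (shut) to 100 (fully open); "x", "y", "z": the shift along the tool's x, y, z in m; "ax", "ay", "az": the turn, a rotation vector about the tool's x, y, z in rad. In form: [{"hand": .., "x": .., "y": .., "z": .., "ax": .., "ay": .., "az": ..}, ...]. A call has 1 to 8 rows; each row is the pose to reach, as a shift and turn from the pose commanded when the call began, along the tool's axes at that moment; what a row does not reach only later rows make up. A row lasts 1/8 s, in which the tool goes at most 62.5 mm and 10.7 degrees, less where a joint would pass 70% of its speed; a pose out of reach is approached as far as the arm can. A call with a gripper value outside its range is refused whole. The fingers move at their own pace and stop on an object; "newtons" is the grip in N (left out, the last holds). Time passes only in rows, so rows that repeat a pose let the fingers close. It gives the time, the measured TCP pose, the force, the opening and the grip force at its end, in the units of the state.
- read_state(): the state, without advancing time (a new reading comes with each control period).
- read_camera(name): name is "scene" or "top"; returns (picture, depth): 480x640x3 uint8, blue, green, red; 480x640 float32, m along the optical axis (not along the pixel's ray), 0 where there is no reading.
- camera_params(name): a dict with "fx", "fy", "cx", "cy" (pixels), "k1" (the pictures are not rectified: a ray, as slopes to the right and down, at radius r is drawn at 1 + k1 r^2 times it, then the intrinsics apply), "position" and "rotation" of the camera in the world. Camera axes: x right, y up, looking along -z (the intrinsics and any distortion apply to the point x, -y, -z); pixel columns grow to the right and rows downward; lengths in m; the calibration is good to about 2 mm. A picture is of the moment at which its call begins. camera_params takes no time and is no camera call.
- robot.close_job(): hands the job in; it is judged then, once.
The state is a dict: "t": time; "q": joint angles; "dq": joint speeds; "joint_torque": joint torques, N m; "tool_pos": TCP position; "orientation": TCP orientation; "force": force on the tool from outside, world axes, zero at the start; "wrist_torque": the same for the moment, N m; "opening": finger opening in m; "gripper_force": force on a finger pad.
Only numpy, scipy, OpenCV 4.12 (cv2) and the standard library are available. Lean on these libraries where they do the work, as an engineer would, in place of code of your own. Each camera call takes 0.05 s, during which the arm holds its last target. There are 200 camera calls.

TASK

Set out the four autosampler supplies that stand just behind the white board (white rinse bottle, brown bottle, blue tube stand, round tin) on its row of four grey discs in order of height: the tallest on the disc next to the upright metal end stop, then each shorter one on the next disc, the shortest farthest from the stop. Each stands upright in the middle of its own disc; never let any of them tip over.

Things in the scene. Friction and masses are not known exactly. Their poses are not given: they have to be found in the camera images.
- rinse_bottle_center (a point): a white plastic bottle with a red cap, 162 mm high; round body 68 mm across, narrowing at the shoulder to the cap, which is 35 mm across and fills the top 26 mm (136 to 162 mm up); 0.19 kg give or take. It stands loose and upright on the worktop. The point is its centre, half-way up; z is its upright axis.
- brown_bottle_center (a point): a brown bottle with a white cap and a label, 147 mm high (15 mm lower than the rinse bottle), at the front with the other supplies (two brown bottles at the far back do not belong to the job); body 60 mm across, narrowing at the shoulder to the cap, which is 31 mm across and fills the top 26 mm (121 to 147 mm up); 0.28 kg. It stands loose and upright on the worktop. The point is its centre, half-way up; z is its upright axis.
- tube_stand_center (a point): a small blue block with two little brown tubes fixed upright in it, 58 mm high over all; the block is 40 mm along its x, 48 mm along its y and 22 mm high, the tubes 12 mm across with blue tops, 24 mm apart along its y. All one piece. It stands loose and upright on the worktop. The point is its centre, half-way up; z is its upright axis.
- tin_center (a point): a flat round tin, white with a blue lid, 30 mm high and 62 mm across. It stands loose and upright on the worktop. The point is its centre, half-way up; z is its upright axis.
- disc_a_top (a point): flat round grey disc, 76 mm across, 2 mm thick, on a white board 84 x 370 x 8 mm; its top is 10 mm above the worktop. The point is the centre of its top. Four equal discs form a row, about 90 mm apart; this is the leftmost (largest y) seen from the robot. Discs and board are fixed.
- disc_b_top (a point): flat round grey disc, 76 mm across, 2 mm thick, on a white board 84 x 370 x 8 mm; its top is 10 mm above the worktop. The point is the centre of its top. Four equal discs form a row, about 90 mm apart; this is the second from the left seen from the robot. Discs and board are fixed.
- disc_c_top (a point): flat round grey disc, 76 mm across, 2 mm thick, on a white board 84 x 370 x 8 mm; its top is 10 mm above the worktop. The point is the centre of its top. Four equal discs form a row, about 90 mm apart; this is the third from the left seen from the robot. Discs and board are fixed.
- disc_d_top (a point): flat round grey disc, 76 mm across, 2 mm thick, on a white board 84 x 370 x 8 mm; its top is 10 mm above the worktop. The point is the centre of its top. Four equal discs form a row, about 90 mm apart; this is the rightmost (smallest y) seen from the robot. Discs and board are fixed. Behind this end rises the autosampler, a fixed box 0.35 m high, filling the space beyond x = 0.53 and right of y = -0.15.
- end_stop_foot (a point): the end stop, fixed: an upright aluminium plate (80 mm across the row, 8 mm thick, 60 mm high) on a foot 36 mm long, standing on the worktop in line with the row, 95 mm past the centre of the last disc, at the left or at the right end (a loose tape roll, 73 mm across and 19 mm high, lies likewise past the other end). The point is the centre of the foot's underside.
Things that resemble listed ones, but are neither listed nor needed, are in the scene too. Leave any green look-alike of the part that bears rinse_bottle_center alone. What is shaped like the part that bears tube_stand_center but yellow is not meant.

How it is judged:
By the outcome, as a careful person would: the job done as asked, in the order asked, and still so for the second after the job is handed in, with the robot touching nothing.
It also fails if it takes over 106 s, if anything falls off the work surface, if the arm or the gripper's body presses on something with over 40 N, if the wrist force passes 120 N, or if a joint passes its speed limit or range.

## Working session

There is one attempt and no reset: what is moved stays moved. The work goes in short steps, Python scripts to look and compute and a tool call to move; the robot and the scene stay as the last step left them, time stands still between calls to the robot, and variables do not carry over. Pictures are saved under pics/ and viewed, at most 14 in all, crops included, and the job is handed in when it is done.

Besides the shell and the picture viewer there is one more tool, called by a JSON object that holds its "name" and its "arguments", one argument or row to a line. carry_out: Moves the arm, as the interface text tells. Its arguments: {"type":"object","properties":{"targets":{"type":"array","items":{"type":"object","properties":{"hand":{"type":"number"},"x":{"type":"number"},"y":{"type":"number"},"z":{"type":"number"},"ax":{"type":"number"},"ay":{"type":"number"},"az":{"type":"number"}}}},"newtons":{"type":"number"}},"required":["targets"]}

```bash
mkdir -p pics; ls; python3 - <<'E'
from plant import *
import cv2,numpy as np
s=read_state();print({k:np.round(v,3) for k,v in s.items()})
for n in("scene","top"):
    p,d=read_camera(n);cv2.imwrite(f"pics/{n}0.png",p);np.save(f"{n}0.npy",d);print(n,camera_params(n))
E
```

```text
pics
{'t': np.float64(0.0), 'q': array([-1.42 ,  0.131,  1.489, -0.   ,  1.523, -0.085]), 'dq': array([ 0.001, -0.   ,  0.001,  0.   ,  0.001, -0.   ]), 'joint_torque': array([ 2.0000e-03, -5.5985e+01, -4.9175e+01,  7.7000e-02,  3.6000e-02,
       -0.0000e+00]), 'tool_pos': array([ 0.14 , -0.583,  0.404]), 'orientation': array([-3.118, -0.369,  0.   ]), 'force': array([-0.422, -0.169, -0.504]), 'wrist_torque': array([ 0.036, -0.042,  0.033]), 'gripper_force': np.float64(0.0), 'opening': np.float64(0.093)}
scene {'fx': 464.67863690686886, 'fy': 464.67863690686886, 'cx': 325.55228458325803, 'cy': 241.71952618439198, 'k1': -0.11122648512048572, 'position': array([-0.03770871,  0.39867652,  0.57852277]), 'rotation': array([ 0.58581407, -0.93889167, -1.88386409])}
top {'fx': 518.465356677935, 'fy': 518.465356677935, 'cx': 316.09533994187996, 'cy': 233.00884412713694, 'k1': -0.14672689037610517, 'position': array([0.52205139, 0.07990696, 1.32746223]), 'rotation': array([ 0.0374129 , -0.0514411 , -1.57096297])}
```

View pics/scene0.png

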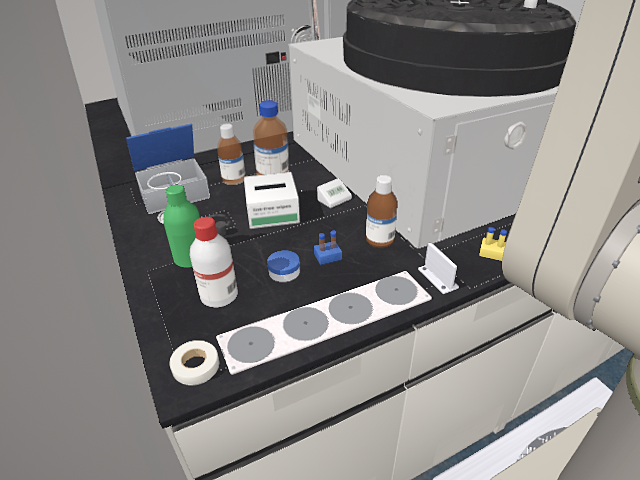

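View pics/top0.png

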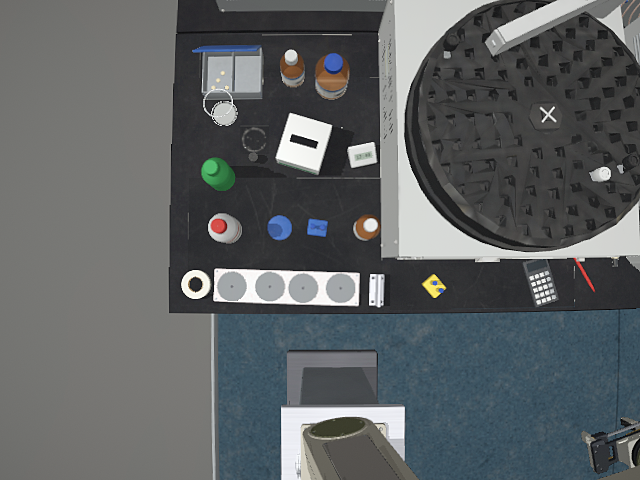

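The top view shows:
- End stop at the right end (376,290) and tape roll at the left (195,285).
- Rinse bottle, white with a red cap: (224,228). The green look-alike at (217,174) is not meant.
- Brown bottle at the front: (367,228). The ones at (291,67) and (333,75) at the back are not meant.
- Blue stand: (317,228). The yellow one at (433,287) is not meant.
- Tin: (279,228).

So the order is rinse→d, brown→c, stand→b, tin→a. Next I measure and confirm with a crop.

```bash
cat >h.py <<'E'
from plant import *
import cv2,numpy as np
from scipy.spatial.transform import Rotation as R
def rays(n,uv):
    c=camera_params(n);K=np.array([[c['fx'],0,c['cx']],[0,c['fy'],c['cy']],[0,0,1]])
    p=cv2.undistortPoints(np.float64(uv).reshape(-1,1,2),K,np.array([c['k1'],0,0,0,0]))[:,0]
    d=np.c_[p[:,0],-p[:,1],-np.ones(len(p))]
    return c['position'],R.from_rotvec(c['rotation']).apply(d)
def plane(n,uv,z):
    o,d=rays(n,uv);return o+d*((z-o[2])/d[:,2])[:,None]
def cloud(n,dep):
    v,u=np.mgrid[:480,:640];o,d=rays(n,np.c_[u.ravel(),v.ravel()])
    return (o+d*dep.ravel()[:,None]).reshape(480,640,3)
def blob(mask,box):
    m=np.zeros((480,640),np.uint8);x0,y0,x1,y1=box;m[y0:y1,x0:x1]=mask[y0:y1,x0:x1]
    c=max(cv2.findContours(m,cv2.RETR_EXTERNAL,cv2.CHAIN_APPROX_NONE)[0],key=cv2.contourArea)
    return c
def ctr(n,c,z):
    P=plane(n,c[:,0,:],z)[:,:2].astype(np.float32);(x,y),r=cv2.minEnclosingCircle(P);return np.round([x,y,2*r],4)
E
cat >m.py <<'E'
from h import *
import sys
p=cv2.imread("pics/top0.png");d=np.load("top0.npy");h=cv2.cvtColor(p,cv2.COLOR_BGR2HSV);W=cloud("top",d)
H,S,V=[h[...,i] for i in range(3)]
u8=lambda m:(m*255).astype(np.uint8)
red=u8(((H<8)|(H>172))&(S>120));blue=u8((H>100)&(H<125)&(S>110));
for nm,box,z in(("rinse",(195,200,250,250),.162),("brown",(350,205,385,245),.147),("tin",(262,210,298,246),.03),("stand",(303,212,332,242),.022)):
    x0,y0,x1,y1=box;w=W[y0:y1,x0:x1].reshape(-1,3);print(nm,"zmax",np.percentile(w[:,2],[90,97,99.5]).round(4))
    q=w[abs(w[:,2]-z)<.005];print("  depth ctr",np.median(q,0).round(4),((q.min(0)+q.max(0))/2).round(4),np.ptp(q,0).round(4))
print("red",ctr("top",blob(red,(195,200,250,250)),.162))
wh=u8((V>170)&(S<60));print("white",ctr("top",blob(wh,(355,212,385,242)),.147))
print("tin",ctr("top",blob(blue,(262,210,298,246)),.03))
c=blob(blue,(303,212,332,242));P=plane("top",c[:,0],.022)[:,:2].astype(np.float32);print("stand",cv2.minAreaRect(P))
g=u8((V>110)&(V<190)&(S<60))
for x in(232,270,304,341): print("disc",ctr("top",blob(g,(x-19,270,x+19,306)),.01))
ps=cv2.imread("pics/scene0.png");hs=cv2.cvtColor(ps,cv2.COLOR_BGR2HSV);H,S,V=[hs[...,i] for i in range(3)]
g=u8((V>90)&(V<190)&(S<60))
for x,y in((250,344),(306,323),(351,307),(397,290)): print("sc disc",ctr("scene",blob(g,(x-27,y-22,x+27,y+22)),.01))
blue=u8((H>100)&(H<125)&(S>110));red=u8(((H<8)|(H>172))&(S>120))
Ws=cloud("scene",np.load("scene0.npy"))
for nm,box,z in(("rinse",(185,210,240,250),.162),("brown",(370,170,395,200),.147),("tin",(262,240,305,285),.03)):
    x0,y0,x1,y1=box;w=Ws[y0:y1,x0:x1].reshape(-1,3);q=w[abs(w[:,2]-z)<.004];print("sc",nm,((q.min(0)+q.max(0))/2).round(4),np.ptp(q,0).round(4))
cv2.imwrite("pics/crop.png",cv2.resize(p[160:312,165:395],None,fx=3.4,fy=3.4,interpolation=cv2.INTER_CUBIC))
E
python3 m.py
```

```text
rinse zmax [0.1287 0.1644 0.1674]
  depth ctr [0.604  0.2914 0.1632] [0.6041 0.2925 0.1619] [0.032  0.0341 0.0096]
brown zmax [0.1307 0.1492 0.1529]
  depth ctr [ 0.6071 -0.0559  0.1478] [ 0.6071 -0.0553  0.147 ] [0.0279 0.0259 0.0099]
tin zmax [0.0337 0.0361 0.0392]
  depth ctr [0.6081 0.1589 0.0314] [0.6084 0.1601 0.0304] [0.0606 0.0581 0.0092]
stand zmax [0.0263 0.0585 0.0633]
  depth ctr [0.6083 0.0659 0.0231] [0.61   0.0646 0.0221] [0.0434 0.0481 0.0096]
red [0.6051 0.2902 0.0364]
white [ 0.6079 -0.0549  0.0318]
tin [0.6099 0.1608 0.0637]
stand ((0.6103442311286926, 0.06638865172863007), (0.049977969378232956, 0.0425725057721138), 81.83606719970703)
disc [0.4614 0.2832 0.0758]
disc [0.4618 0.1861 0.0747]
disc [0.4577 0.1019 0.0747]
disc [0.4576 0.0069 0.0746]
sc disc [0.4598 0.2824 0.0766]
sc disc [0.4606 0.1841 0.0778]
sc disc [0.457  0.1012 0.0793]
sc disc [0.4565 0.0067 0.0778]
sc rinse [0.6023 0.2924 0.162 ] [0.0329 0.034  0.0076]
sc brown [ 0.6118 -0.0688  0.147 ] [0.0428 0.0557 0.0078]
sc tin [0.6065 0.1614 0.03  ] [0.062  0.0614 0.0079]
```

View pics/crop.png

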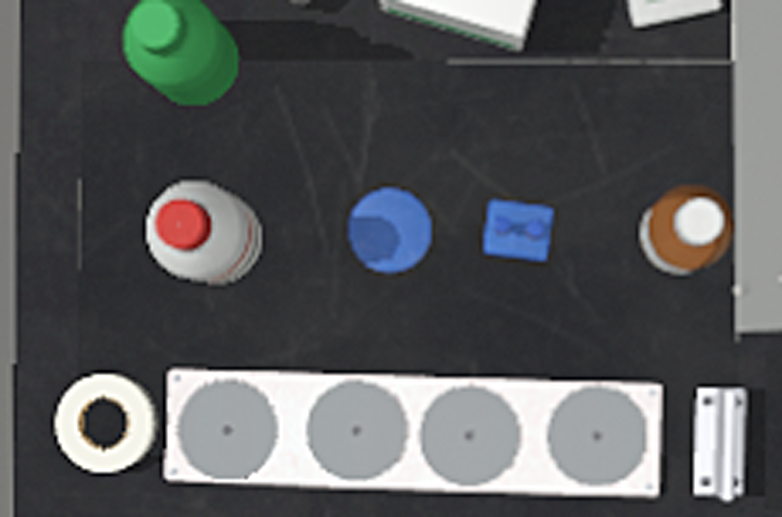

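The crop confirms all four: red-capped white bottle at crop (205,230), blue tin (390,230), blue two-tube stand (518,230), white-capped brown bottle (688,230). The end stop is right of the rightmost disc (720,440). I'll place the low items first.

{"name": "carry_out", "arguments": {
  "targets": [
    {"x": 0.222, "y": -0.238, "z": 0, "az": -0.7, "hand": 100},
    {"x": 0.222, "y": -0.238, "z": 0, "az": -0.7, "hand": 100},
    {"x": 0.222, "y": -0.238, "z": 0, "az": -0.7, "hand": 100},
    {"x": 0.222, "y": -0.238, "z": 0, "az": -0.8, "hand": 100},
    {"x": 0.222, "y": -0.238, "z": 0, "az": -1.0, "hand": 100},
    {"x": 0.222, "y": -0.238, "z": 0, "az": -1.15, "hand": 100},
    {"x": 0.43, "y": -0.548, "z": 0, "az": -1.335, "hand": 100},
    {"x": 0.43, "y": -0.548, "z": 0, "az": -1.335, "hand": 100}
  ]
}}

```text
schema error: expected keys hand, x, y, z, ax, ay, az
```

{"name": "carry_out", "arguments": {
  "targets": [
    {"x": 0.222, "y": -0.238, "z": 0, "ax": 0, "ay": 0, "az": -0.7, "hand": 100},
    {"x": 0.222, "y": -0.238, "z": 0, "ax": 0, "ay": 0, "az": -0.7, "hand": 100},
    {"x": 0.222, "y": -0.238, "z": 0, "ax": 0, "ay": 0, "az": -0.7, "hand": 100},
    {"x": 0.222, "y": -0.238, "z": 0, "ax": 0, "ay": 0, "az": -0.8, "hand": 100},
    {"x": 0.222, "y": -0.238, "z": 0, "ax": 0, "ay": 0, "az": -1.0, "hand": 100},
    {"x": 0.222, "y": -0.238, "z": 0, "ax": 0, "ay": 0, "az": -1.15, "hand": 100},
    {"x": 0.43, "y": -0.548, "z": 0, "ax": 0, "ay": 0, "az": -1.335, "hand": 100},
    {"x": 0.43, "y": -0.548, "z": 0, "ax": 0, "ay": 0, "az": -1.335, "hand": 100}
  ]
}}

```text
t: 1.1
tool_pos: [0.344, -0.1815, 0.4044]
orientation: [-2.219, -2.223, -0.0]
force: [1.6, -0.3, 0.7]
opening: 0.0927
gripper_force: 0.0
```

{"name": "carry_out", "arguments": {
  "targets": [
    {"x": 0.23, "y": 0.086, "z": 0, "ax": 0, "ay": 0, "az": 0, "hand": 100},
    {"x": 0.23, "y": 0.086, "z": 0, "ax": 0, "ay": 0, "az": 0, "hand": 100},
    {"x": 0.23, "y": 0.086, "z": 0, "ax": 0, "ay": 0, "az": 0, "hand": 100},
    {"x": 0.23, "y": 0.086, "z": 0, "ax": 0, "ay": 0, "az": 0, "hand": 100},
    {"x": 0.341, "y": 0.265, "z": 0.05, "ax": 0, "ay": 0, "az": 0, "hand": 100},
    {"x": 0.341, "y": 0.265, "z": 0.05, "ax": 0, "ay": 0, "az": 0, "hand": 100},
    {"x": 0.341, "y": 0.265, "z": 0.05, "ax": 0, "ay": 0, "az": 0, "hand": 100},
    {"x": 0.341, "y": 0.265, "z": 0.05, "ax": 0, "ay": 0, "az": 0, "hand": 100}
  ]
}}

```text
t: 2.1
tool_pos: [0.6102, 0.1598, 0.3518]
orientation: [-2.219, -2.221, 0.004]
force: [0.2, -0.7, 1.2]
opening: 0.0928
gripper_force: 0.0
```

{"name": "carry_out", "arguments": {
  "targets": [
    {"x": 0, "y": 0, "z": 0, "ax": 0, "ay": 0, "az": 0, "hand": 100},
    {"x": 0, "y": 0, "z": 0, "ax": 0, "ay": 0, "az": 0, "hand": 100}
  ]
}}

```text
t: 2.35
tool_pos: [0.6085, 0.1578, 0.3544]
orientation: [-2.221, -2.221, 0.002]
force: [-1.4, -0.3, 0.2]
opening: 0.0931
gripper_force: 0.0
```

{"name": "carry_out", "arguments": {
  "newtons": 15,
  "targets": [
    {"x": 0.002, "y": 0, "z": 0.06, "ax": 0, "ay": 0, "az": 0, "hand": 100},
    {"x": 0.002, "y": 0, "z": 0.11, "ax": 0, "ay": 0, "az": 0, "hand": 100},
    {"x": 0.002, "y": 0, "z": 0.15, "ax": 0, "ay": 0, "az": 0, "hand": 100},
    {"x": 0.002, "y": 0, "z": 0.163, "ax": 0, "ay": 0, "az": 0, "hand": 100},
    {"x": 0.002, "y": 0, "z": 0.163, "ax": 0, "ay": 0, "az": 0, "hand": 100},
    {"x": 0.002, "y": 0, "z": 0.163, "ax": 0, "ay": 0, "az": 0, "hand": 60},
    {"x": 0.002, "y": 0, "z": 0.163, "ax": 0, "ay": 0, "az": 0, "hand": 50},
    {"x": 0.002, "y": 0, "z": 0.163, "ax": 0, "ay": 0, "az": 0, "hand": 40}
  ]
}}

```text
t: 3.35
tool_pos: [0.6094, 0.1602, 0.193]
orientation: [2.221, 2.221, 0.002]
force: [-0.0, 0.5, -0.1]
opening: 0.0675
gripper_force: 0.0
```

{"name": "carry_out", "arguments": {
  "targets": [
    {"x": 0, "y": 0, "z": 0, "ax": 0, "ay": 0, "az": 0, "hand": 40},
    {"x": 0, "y": 0, "z": 0, "ax": 0, "ay": 0, "az": 0, "hand": 40}
  ]
}}

```text
t: 3.6
tool_pos: [0.6092, 0.1602, 0.1925]
orientation: [2.221, 2.221, 0.001]
force: [-0.7, 0.2, 5.4]
opening: 0.0616
gripper_force: 15.0
```

{"name": "carry_out", "arguments": {
  "targets": [
    {"x": 0, "y": 0, "z": -0.04, "ax": 0, "ay": 0, "az": 0, "hand": 40},
    {"x": 0, "y": 0, "z": -0.09, "ax": 0, "ay": 0, "az": 0, "hand": 40},
    {"x": 0, "y": -0.05, "z": -0.1, "ax": 0, "ay": 0, "az": 0, "hand": 40},
    {"x": 0.02, "y": -0.1, "z": -0.1, "ax": 0, "ay": 0, "az": 0, "hand": 40},
    {"x": 0.06, "y": -0.135, "z": -0.1, "ax": 0, "ay": 0, "az": 0, "hand": 40},
    {"x": 0.1, "y": -0.148, "z": -0.1, "ax": 0, "ay": 0, "az": 0, "hand": 40},
    {"x": 0.123, "y": -0.148, "z": -0.1, "ax": 0, "ay": 0, "az": 0, "hand": 40},
    {"x": 0.123, "y": -0.148, "z": -0.1, "ax": 0, "ay": 0, "az": 0, "hand": 40}
  ]
}}

```text
t: 4.6
tool_pos: [0.4604, 0.2843, 0.2915]
orientation: [-2.219, -2.224, 0.0]
force: [0.3, 0.3, -1.3]
opening: 0.0614
gripper_force: 15.0
```

{"name": "carry_out", "arguments": {
  "targets": [
    {"x": 0, "y": 0, "z": 0.05, "ax": 0, "ay": 0, "az": 0, "hand": 40},
    {"x": 0, "y": 0, "z": 0.075, "ax": 0, "ay": 0, "az": 0, "hand": 40},
    {"x": 0, "y": 0, "z": 0.085, "ax": 0, "ay": 0, "az": 0, "hand": 40},
    {"x": 0, "y": 0, "z": 0.088, "ax": 0, "ay": 0, "az": 0, "hand": 40},
    {"x": 0, "y": 0, "z": 0.088, "ax": 0, "ay": 0, "az": 0, "hand": 40},
    {"x": 0, "y": 0, "z": 0.088, "ax": 0, "ay": 0, "az": 0, "hand": 40}
  ]
}}

```text
t: 5.35
tool_pos: [0.4616, 0.2833, 0.205]
orientation: [2.221, 2.221, 0.003]
force: [0.3, 0.7, -0.7]
opening: 0.0617
gripper_force: 15.0
```

{"name": "carry_out", "arguments": {
  "targets": [
    {"x": 0, "y": 0, "z": 0.002, "ax": 0, "ay": 0, "az": 0, "hand": 40},
    {"x": 0, "y": 0, "z": 0.002, "ax": 0, "ay": 0, "az": 0, "hand": 40},
    {"x": 0, "y": 0, "z": 0.002, "ax": 0, "ay": 0, "az": 0, "hand": 75},
    {"x": 0, "y": 0, "z": 0.002, "ax": 0, "ay": 0, "az": 0, "hand": 100},
    {"x": 0, "y": 0, "z": 0.002, "ax": 0, "ay": 0, "az": 0, "hand": 100},
    {"x": 0, "y": 0, "z": 0.002, "ax": 0, "ay": 0, "az": 0, "hand": 100},
    {"x": 0, "y": 0, "z": -0.03, "ax": 0, "ay": 0, "az": 0, "hand": 100},
    {"x": 0, "y": 0, "z": -0.08, "ax": 0, "ay": 0, "az": 0, "hand": 100}
  ]
}}

```text
t: 6.35
tool_pos: [0.4599, 0.2826, 0.2825]
orientation: [-2.22, -2.22, 0.007]
force: [0.7, -0.6, 0.9]
opening: 0.093
gripper_force: 0.0
```

{"name": "carry_out", "arguments": {
  "targets": [
    {"x": -0.05, "y": 0.02, "z": -0.03, "ax": 0, "ay": 0, "az": 0, "hand": 100},
    {"x": -0.1, "y": 0.05, "z": -0.03, "ax": 0, "ay": 0, "az": 0, "hand": 100},
    {"x": -0.14, "y": 0.09, "z": -0.03, "ax": 0, "ay": 0, "az": 0, "hand": 100},
    {"x": -0.18, "y": 0.13, "z": -0.03, "ax": 0, "ay": 0, "az": 0.14, "hand": 100},
    {"x": -0.217, "y": 0.149, "z": -0.03, "ax": 0, "ay": 0, "az": 0.14, "hand": 100},
    {"x": -0.217, "y": 0.149, "z": -0.03, "ax": 0, "ay": 0, "az": 0.14, "hand": 100},
    {"x": -0.217, "y": 0.149, "z": -0.03, "ax": 0, "ay": 0, "az": 0.14, "hand": 100}
  ]
}}

```text
t: 7.22
tool_pos: [0.6096, 0.0663, 0.3134]
orientation: [-2.371, -2.06, 0.001]
force: [-0.9, -0.1, 0.1]
opening: 0.0929
gripper_force: 0.0
```

```bash
python3 - <<'E'
from h import *
s=read_state();print(s['tool_pos'].round(4),s['orientation'].round(3),s['opening'])
p,d=read_camera("scene");h=cv2.cvtColor(p,cv2.COLOR_BGR2HSV)
b=((h[...,0]>100)&(h[...,0]<125)&(h[...,1]>110)).astype(np.uint8)*255
W=cloud("scene",d)[315:370,215:285].reshape(-1,3);q=W[abs(W[:,2]-.04)<.004];print(((q.min(0)+q.max(0))/2).round(4),np.ptp(q,0).round(4))
cv2.imwrite("pics/s1.png",p)
E
```

```text
[0.6096 0.0663 0.3134] [-2.371e+00 -2.060e+00  1.000e-03] 0.09293103488196781
[0.4595 0.2839 0.04  ] [0.0618 0.0601 0.0079]
```

View pics/s1.png

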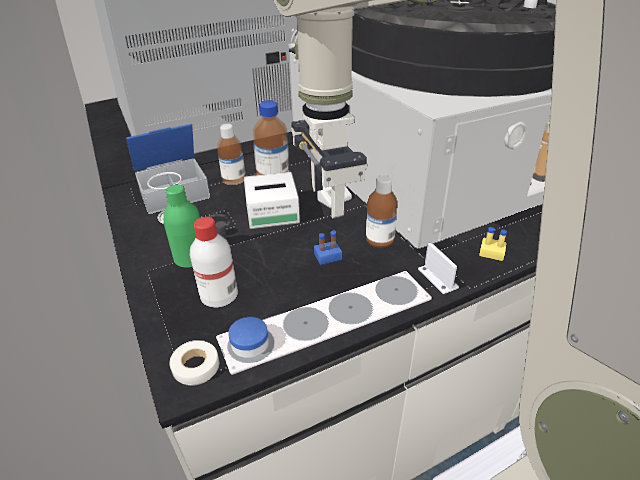

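The tin stands centred on disc a (scene 249,337). The stand at (328,248) is next.

{"name": "carry_out", "arguments": {
  "targets": [
    {"x": 0, "y": 0, "z": 0.05, "ax": 0, "ay": 0, "az": 0, "hand": 100},
    {"x": 0, "y": 0, "z": 0.1, "ax": 0, "ay": 0, "az": 0, "hand": 100},
    {"x": 0, "y": 0, "z": 0.12, "ax": 0, "ay": 0, "az": 0, "hand": 80},
    {"x": 0, "y": 0, "z": 0.124, "ax": 0, "ay": 0, "az": 0, "hand": 60},
    {"x": 0, "y": 0, "z": 0.124, "ax": 0, "ay": 0, "az": 0, "hand": 50},
    {"x": 0, "y": 0, "z": 0.124, "ax": 0, "ay": 0, "az": 0, "hand": 40},
    {"x": 0, "y": 0, "z": 0.124, "ax": 0, "ay": 0, "az": 0, "hand": 20},
    {"x": 0, "y": 0, "z": 0.124, "ax": 0, "ay": 0, "az": 0, "hand": 20}
  ]
}}

```text
t: 8.28
tool_pos: [0.6103, 0.066, 0.1907]
orientation: [2.371, 2.06, 0.002]
force: [-0.2, 0.6, 5.1]
opening: 0.0399
gripper_force: 15.0
```

{"name": "carry_out", "arguments": {
  "targets": [
    {"x": 0, "y": 0, "z": 0, "ax": 0, "ay": 0, "az": 0, "hand": 20},
    {"x": 0, "y": 0, "z": 0, "ax": 0, "ay": 0, "az": 0, "hand": 20},
    {"x": 0, "y": 0, "z": 0, "ax": 0, "ay": 0, "az": 0, "hand": 20}
  ]
}}

```text
t: 8.65
tool_pos: [0.6103, 0.066, 0.1907]
orientation: [2.371, 2.06, 0.001]
force: [-1.6, -0.1, 6.2]
opening: 0.0398
gripper_force: 15.0
```

{"name": "carry_out", "arguments": {
  "targets": [
    {"x": 0, "y": 0, "z": -0.04, "ax": 0, "ay": 0, "az": 0, "hand": 20},
    {"x": 0.01, "y": -0.03, "z": -0.08, "ax": 0, "ay": 0, "az": 0, "hand": 20},
    {"x": 0.04, "y": -0.07, "z": -0.08, "ax": 0, "ay": 0, "az": -0.06, "hand": 20},
    {"x": 0.07, "y": -0.12, "z": -0.08, "ax": 0, "ay": 0, "az": -0.14, "hand": 20},
    {"x": 0.097, "y": -0.164, "z": -0.08, "ax": 0, "ay": 0, "az": -0.14, "hand": 20},
    {"x": 0.097, "y": -0.164, "z": -0.06, "ax": 0, "ay": 0, "az": -0.14, "hand": 20},
    {"x": 0.097, "y": -0.164, "z": -0.03, "ax": 0, "ay": 0, "az": -0.14, "hand": 20},
    {"x": 0.097, "y": -0.164, "z": -0.02, "ax": 0, "ay": 0, "az": -0.14, "hand": 20}
  ]
}}

```text
t: 9.65
tool_pos: [0.4599, 0.1848, 0.2078]
orientation: [-2.22, -2.221, 0.005]
force: [-0.7, 0.2, -1.5]
opening: 0.0399
gripper_force: 15.0
```

{"name": "carry_out", "arguments": {
  "targets": [
    {"x": 0, "y": 0, "z": 0.004, "ax": 0, "ay": 0, "az": 0, "hand": 20},
    {"x": 0, "y": 0, "z": 0.007, "ax": 0, "ay": 0, "az": 0, "hand": 20},
    {"x": 0, "y": 0, "z": 0.007, "ax": 0, "ay": 0, "az": 0, "hand": 20}
  ]
}}

```text
t: 10.02
tool_pos: [0.4615, 0.185, 0.2033]
orientation: [2.221, 2.221, 0.001]
force: [0.2, 0.2, -0.6]
opening: 0.0397
gripper_force: 15.0
```

{"name": "carry_out", "arguments": {
  "targets": [
    {"x": 0, "y": 0, "z": 0.002, "ax": 0, "ay": 0, "az": 0, "hand": 20},
    {"x": 0, "y": 0, "z": 0.002, "ax": 0, "ay": 0, "az": 0, "hand": 20},
    {"x": 0, "y": 0, "z": 0.002, "ax": 0, "ay": 0, "az": 0, "hand": 55},
    {"x": 0, "y": 0, "z": 0.002, "ax": 0, "ay": 0, "az": 0, "hand": 80},
    {"x": 0, "y": 0, "z": 0.002, "ax": 0, "ay": 0, "az": 0, "hand": 80},
    {"x": 0, "y": 0, "z": 0.002, "ax": 0, "ay": 0, "az": 0, "hand": 80},
    {"x": 0, "y": 0, "z": -0.04, "ax": 0, "ay": 0, "az": 0, "hand": 80},
    {"x": 0, "y": 0, "z": -0.1, "ax": 0, "ay": 0, "az": 0, "hand": 80}
  ]
}}

```text
t: 11.02
tool_pos: [0.46, 0.1847, 0.3018]
orientation: [-2.22, -2.22, 0.007]
force: [1.4, 0.9, 1.0]
opening: 0.0745
gripper_force: 0.0
```

{"name": "carry_out", "arguments": {
  "targets": [
    {"x": 0, "y": 0, "z": -0.06, "ax": 0, "ay": 0, "az": 0, "hand": 80},
    {"x": -0.02, "y": 0.02, "z": -0.1, "ax": 0, "ay": 0, "az": 0, "hand": 80},
    {"x": -0.065, "y": 0.055, "z": -0.1, "ax": 0, "ay": 0, "az": 0, "hand": 80},
    {"x": -0.11, "y": 0.09, "z": -0.1, "ax": 0, "ay": 0, "az": 0, "hand": 80},
    {"x": -0.16, "y": 0.12, "z": -0.1, "ax": 0, "ay": 0, "az": 0, "hand": 80},
    {"x": -0.21, "y": 0.14, "z": -0.1, "ax": 0, "ay": 0, "az": 0, "hand": 80},
    {"x": -0.24, "y": 0.146, "z": -0.1, "ax": 0, "ay": 0, "az": 0, "hand": 80},
    {"x": -0.24, "y": 0.146, "z": -0.1, "ax": 0, "ay": 0, "az": 0, "hand": 80}
  ]
}}

```text
t: 12.02
tool_pos: [0.6073, -0.0573, 0.4022]
orientation: [-2.225, -2.218, 0.001]
force: [0.4, 0.3, 0.4]
opening: 0.0744
gripper_force: 0.0
```

```bash
cat > chk.py <<'E'
from h import *
import sys
s=read_state();print(s['tool_pos'].round(4),s['orientation'].round(3),s['opening'])
n=sys.argv[1];p,d=read_camera("scene");cv2.imwrite(f"pics/{n}.png",p);np.save("d.npy",d);W=cloud("scene",d).reshape(-1,3)
def at(nm,x,y,z,r):
    q=W[(abs(W[:,2]-z)<.004)&(np.hypot(W[:,0]-x,W[:,1]-y)<r)];print(nm,len(q),((q.min(0)+q.max(0))/2).round(4),np.ptp(q,0).round(4))
at("tin",.461,.283,.04,.045);at("block",.461,.1855,.032,.04);at("brown0",.607,-.055,.147,.03);at("rinse0",.604,.291,.162,.03)
at("brown",.4575,.1016,.157,.03);at("rinse",.457,.0068,.172,.03)
E
python3 chk.py s2
```

```text
[ 0.6073 -0.0573  0.4022] [-2.225e+00 -2.218e+00  1.000e-03] 0.0744430174635421
tin 922 [0.4591 0.2841 0.0401] [0.0607 0.06   0.0079]
block 427 [0.4598 0.1849 0.032 ] [0.0423 0.0479 0.0077]
brown0 128 [ 0.6047 -0.0549  0.1469] [0.0301 0.0283 0.0076]
rinse0 245 [0.6022 0.2925 0.162 ] [0.0336 0.0335 0.0076]Traceback (most recent call last):
  File "chk.py", line 8, in <module>
    at("brown",.4575,.1016,.157,.03);at("rinse",.457,.0068,.172,.03)
    ~~^^^^^^^^^^^^^^^^^^^^^^^^^^^^^^
  File "chk.py", line 6, in at
    q=W[(abs(W[:,2]-z)<.004)&(np.hypot(W[:,0]-x,W[:,1]-y)<r)];print(nm,len(q),((q.min(0)+q.max(0))/2).round(4),np.ptp(q,0).round(4))
                                                                                ~~~~~^^^
    return umr_minimum(a, axis, None, out, keepdims, initial, where)
ValueError: zero-size array to reduction operation minimum which has no identity
```

View pics/s2.png

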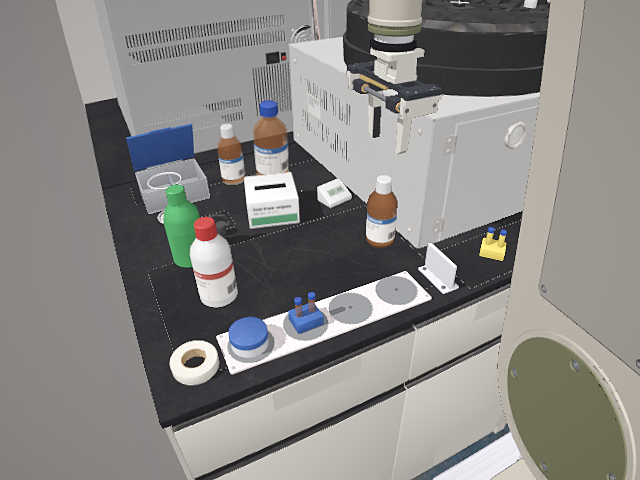

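The tin and stand sit on discs a and b (249,337; 305,313). Now the brown bottle, gripped by its cap (384,185).

{"name": "carry_out", "arguments": {
  "newtons": 25,
  "targets": [
    {"x": 0.002, "y": -0.001, "z": 0.04, "ax": 0, "ay": 0, "az": 0, "hand": 80},
    {"x": 0.002, "y": -0.001, "z": 0.08, "ax": 0, "ay": 0, "az": 0, "hand": 80},
    {"x": 0.002, "y": -0.001, "z": 0.094, "ax": 0, "ay": 0, "az": 0, "hand": 80},
    {"x": 0.002, "y": -0.001, "z": 0.094, "ax": 0, "ay": 0, "az": 0, "hand": 60},
    {"x": 0.002, "y": -0.001, "z": 0.094, "ax": 0, "ay": 0, "az": 0, "hand": 45},
    {"x": 0.002, "y": -0.001, "z": 0.094, "ax": 0, "ay": 0, "az": 0, "hand": 38},
    {"x": 0.002, "y": -0.001, "z": 0.094, "ax": 0, "ay": 0, "az": 0, "hand": 30},
    {"x": 0.002, "y": -0.001, "z": 0.094, "ax": 0, "ay": 0, "az": 0, "hand": 15}
  ]
}}

```text
t: 13.08
tool_pos: [0.6063, -0.0531, 0.3094]
orientation: [2.221, 2.221, 0.001]
force: [0.7, 0.0, -0.5]
opening: 0.0302
gripper_force: 24.7
```

{"name": "carry_out", "arguments": {
  "targets": [
    {"x": 0, "y": 0, "z": 0, "ax": 0, "ay": 0, "az": 0, "hand": 15},
    {"x": 0, "y": 0, "z": 0, "ax": 0, "ay": 0, "az": 0, "hand": 15},
    {"x": 0, "y": 0, "z": 0, "ax": 0, "ay": 0, "az": 0, "hand": 15}
  ]
}}

```text
t: 13.45
tool_pos: [0.6064, -0.053, 0.3094]
orientation: [2.221, 2.221, 0.001]
force: [2.2, -0.1, 5.0]
opening: 0.0306
gripper_force: 24.8
```

{"name": "carry_out", "arguments": {
  "targets": [
    {"x": 0, "y": 0, "z": -0.02, "ax": 0, "ay": 0, "az": 0, "hand": 15},
    {"x": 0, "y": 0, "z": -0.05, "ax": 0, "ay": 0, "az": 0, "hand": 15},
    {"x": 0.02, "y": -0.02, "z": -0.08, "ax": 0, "ay": 0, "az": 0, "hand": 15},
    {"x": 0.05, "y": -0.04, "z": -0.08, "ax": 0, "ay": 0, "az": 0, "hand": 15},
    {"x": 0.08, "y": -0.065, "z": -0.08, "ax": 0, "ay": 0, "az": 0, "hand": 15},
    {"x": 0.11, "y": -0.095, "z": -0.08, "ax": 0, "ay": 0, "az": 0, "hand": 15},
    {"x": 0.14, "y": -0.13, "z": -0.08, "ax": 0, "ay": 0, "az": 0, "hand": 15},
    {"x": 0.156, "y": -0.149, "z": -0.08, "ax": 0, "ay": 0, "az": 0, "hand": 15}
  ]
}}

```text
t: 14.45
tool_pos: [0.4552, 0.1041, 0.389]
orientation: [-2.219, -2.222, 0.002]
force: [0.7, 0.2, -2.0]
opening: 0.0311
gripper_force: 25.3
```

{"name": "carry_out", "arguments": {
  "targets": [
    {"x": 0, "y": 0, "z": 0, "ax": 0, "ay": 0, "az": 0, "hand": 15},
    {"x": 0, "y": 0, "z": 0.02, "ax": 0, "ay": 0, "az": 0, "hand": 15},
    {"x": 0, "y": 0, "z": 0.045, "ax": 0, "ay": 0, "az": 0, "hand": 15},
    {"x": 0, "y": 0, "z": 0.06, "ax": 0, "ay": 0, "az": 0, "hand": 15},
    {"x": 0, "y": 0, "z": 0.065, "ax": 0, "ay": 0, "az": 0, "hand": 15},
    {"x": 0, "y": 0, "z": 0.065, "ax": 0, "ay": 0, "az": 0, "hand": 15},
    {"x": 0, "y": 0, "z": 0.065, "ax": 0, "ay": 0, "az": 0, "hand": 15}
  ]
}}

```text
t: 15.32
tool_pos: [0.4575, 0.103, 0.3247]
orientation: [2.221, 2.221, 0.002]
force: [0.6, -0.3, -2.7]
opening: 0.0306
gripper_force: 25.3
```

```bash
python3 chk.py s3 2>/dev/null
```

```text
[0.4575 0.103  0.3247] [2.221e+00 2.221e+00 2.000e-03] 0.03061286413562653
tin 920 [0.4594 0.2842 0.04  ] [0.0614 0.0602 0.008 ]
block 436 [0.4598 0.1848 0.032 ] [0.0429 0.0487 0.0079]
```

View pics/s3.png

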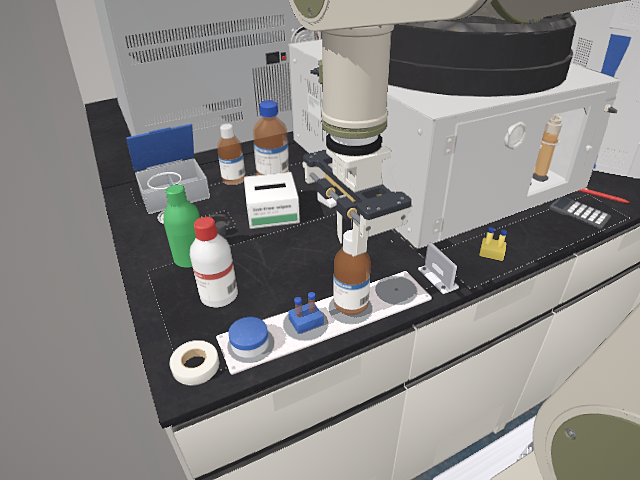

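The brown bottle hangs upright over disc c (351,280). I'll lower the last 5 mm and release.

{"name": "carry_out", "arguments": {
  "targets": [
    {"x": 0, "y": 0, "z": 0.002, "ax": 0, "ay": 0, "az": 0, "hand": 15},
    {"x": 0, "y": 0, "z": 0.004, "ax": 0, "ay": 0, "az": 0, "hand": 15},
    {"x": 0, "y": 0, "z": 0.005, "ax": 0, "ay": 0, "az": 0, "hand": 15},
    {"x": 0, "y": 0, "z": 0.005, "ax": 0, "ay": 0, "az": 0, "hand": 15}
  ]
}}

```text
t: 15.88
tool_pos: [0.4572, 0.1031, 0.3193]
orientation: [2.221, 2.221, 0.001]
force: [-0.5, -0.9, 2.6]
opening: 0.0309
gripper_force: 25.4
```

{"name": "carry_out", "arguments": {
  "targets": [
    {"x": 0, "y": 0, "z": 0, "ax": 0, "ay": 0, "az": 0, "hand": 36},
    {"x": 0, "y": 0, "z": 0, "ax": 0, "ay": 0, "az": 0, "hand": 50},
    {"x": 0, "y": 0, "z": 0, "ax": 0, "ay": 0, "az": 0, "hand": 75},
    {"x": 0, "y": 0, "z": 0, "ax": 0, "ay": 0, "az": 0, "hand": 75},
    {"x": 0, "y": 0, "z": -0.03, "ax": 0, "ay": 0, "az": 0, "hand": 75},
    {"x": 0, "y": 0, "z": -0.09, "ax": 0, "ay": 0, "az": 0, "hand": 75},
    {"x": 0.02, "y": 0.02, "z": -0.13, "ax": 0, "ay": 0, "az": 0, "hand": 75},
    {"x": 0.06, "y": 0.06, "z": -0.13, "ax": 0, "ay": 0, "az": 0, "hand": 75}
  ]
}}

```text
t: 16.88
tool_pos: [0.5183, 0.163, 0.4546]
orientation: [2.22, 2.215, 0.012]
force: [0.3, -0.3, 0.9]
opening: 0.0698
gripper_force: 0.0
```

{"name": "carry_out", "arguments": {
  "targets": [
    {"x": 0.04, "y": 0.03, "z": 0, "ax": 0, "ay": 0, "az": 0, "hand": 80},
    {"x": 0.08, "y": 0.06, "z": 0, "ax": 0, "ay": 0, "az": 0, "hand": 80},
    {"x": 0.1285, "y": 0.0865, "z": 0.02, "ax": 0, "ay": 0, "az": 0, "hand": 80},
    {"x": 0.1285, "y": 0.0865, "z": 0.04, "ax": 0, "ay": 0, "az": 0, "hand": 80},
    {"x": 0.1285, "y": 0.0865, "z": 0.04, "ax": 0, "ay": 0, "az": 0, "hand": 80},
    {"x": 0.1285, "y": 0.0865, "z": 0.04, "ax": 0, "ay": 0, "az": 0, "hand": 80}
  ]
}}

```text
t: 17.62
tool_pos: [0.6034, 0.2906, 0.4102]
orientation: [2.222, 2.22, 0.002]
force: [-0.6, -0.3, -0.3]
opening: 0.0744
gripper_force: 0.0
```

```bash
sed -i 's/;print(nm/\n    if len(q)<3:return print(nm,"none")\n    print(nm/' chk.py; python3 chk.py s4
```

```text
[0.6034 0.2906 0.4102] [2.222e+00 2.220e+00 2.000e-03] 0.07443553927815125
tin 915 [0.4598 0.2842 0.04  ] [0.0626 0.0605 0.0079]
block 428 [0.4594 0.1854 0.032 ] [0.0418 0.0485 0.0079]
brown0 none
rinse0 244 [0.6025 0.2924 0.1618] [0.0338 0.0336 0.0076]
brown 224 [0.4552 0.101  0.1567] [0.0289 0.029  0.0074]
rinse none
```

View pics/s4.png

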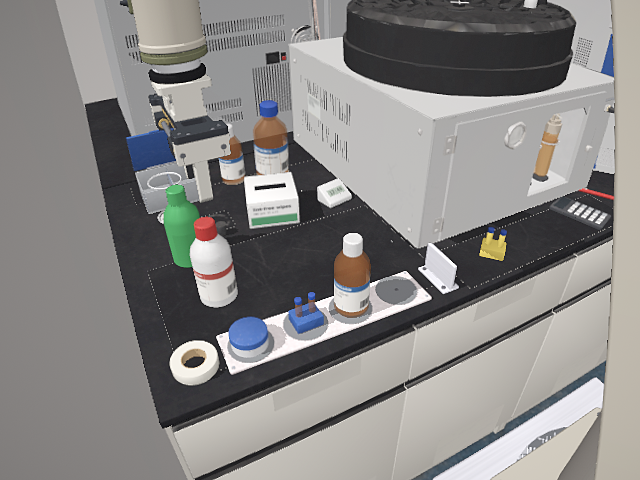

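The brown bottle stands upright and centred on disc c (352,275). Now the rinse bottle's cap (205,229).

{"name": "carry_out", "arguments": {
  "newtons": 25,
  "targets": [
    {"x": 0.001, "y": 0, "z": 0.03, "ax": 0, "ay": 0, "az": 0, "hand": 80},
    {"x": 0.001, "y": 0, "z": 0.07, "ax": 0, "ay": 0, "az": 0, "hand": 80},
    {"x": 0.001, "y": 0, "z": 0.086, "ax": 0, "ay": 0, "az": 0, "hand": 80},
    {"x": 0.001, "y": 0, "z": 0.086, "ax": 0, "ay": 0, "az": 0, "hand": 60},
    {"x": 0.001, "y": 0, "z": 0.086, "ax": 0, "ay": 0, "az": 0, "hand": 45},
    {"x": 0.001, "y": 0, "z": 0.086, "ax": 0, "ay": 0, "az": 0, "hand": 38},
    {"x": 0.001, "y": 0, "z": 0.086, "ax": 0, "ay": 0, "az": 0, "hand": 30},
    {"x": 0.001, "y": 0, "z": 0.086, "ax": 0, "ay": 0, "az": 0, "hand": 15}
  ]
}}

```text
t: 18.68
tool_pos: [0.6038, 0.2926, 0.3236]
orientation: [2.221, 2.221, 0.002]
force: [1.6, -0.9, 2.8]
opening: 0.0348
gripper_force: 24.3
```

{"name": "carry_out", "arguments": {
  "targets": [
    {"x": 0, "y": 0, "z": 0, "ax": 0, "ay": 0, "az": 0, "hand": 15},
    {"x": 0, "y": 0, "z": 0, "ax": 0, "ay": 0, "az": 0, "hand": 15},
    {"x": 0, "y": 0, "z": 0, "ax": 0, "ay": 0, "az": 0, "hand": 15}
  ]
}}

```text
t: 19.05
tool_pos: [0.6038, 0.2926, 0.3236]
orientation: [2.221, 2.221, 0.002]
force: [-0.8, -0.7, 5.6]
opening: 0.0351
gripper_force: 24.3
```

{"name": "carry_out", "arguments": {
  "targets": [
    {"x": 0, "y": 0, "z": -0.02, "ax": 0, "ay": 0, "az": 0, "hand": 15},
    {"x": -0.02, "y": 0, "z": -0.05, "ax": 0, "ay": 0, "az": 0, "hand": 15},
    {"x": -0.06, "y": 0, "z": -0.08, "ax": 0, "ay": 0, "az": 0, "hand": 15},
    {"x": -0.1, "y": 0, "z": -0.08, "ax": 0, "ay": 0, "az": 0, "hand": 15},
    {"x": -0.145, "y": 0, "z": -0.08, "ax": 0, "ay": 0, "az": 0, "hand": 15},
    {"x": -0.19, "y": 0, "z": -0.08, "ax": 0, "ay": 0, "az": 0, "hand": 15},
    {"x": -0.235, "y": -0.01, "z": -0.08, "ax": 0, "ay": 0, "az": 0, "hand": 15},
    {"x": -0.27, "y": -0.03, "z": -0.08, "ax": 0, "ay": 0, "az": 0, "hand": 15}
  ]
}}

```text
t: 20.05
tool_pos: [0.5732, 0.0207, 0.4033]
orientation: [2.222, 2.22, -0.0]
force: [-0.0, 0.2, -0.8]
opening: 0.0349
gripper_force: 24.5
```

{"name": "carry_out", "arguments": {
  "targets": [
    {"x": -0.0155, "y": -0.03, "z": 0, "ax": 0, "ay": 0, "az": 0, "hand": 15},
    {"x": -0.0155, "y": -0.065, "z": 0, "ax": 0, "ay": 0, "az": 0, "hand": 15},
    {"x": -0.0155, "y": -0.1, "z": 0, "ax": 0, "ay": 0, "az": 0, "hand": 15},
    {"x": -0.0155, "y": -0.117, "z": 0, "ax": 0, "ay": 0, "az": 0, "hand": 15},
    {"x": -0.0155, "y": -0.117, "z": 0.02, "ax": 0, "ay": 0, "az": 0, "hand": 15},
    {"x": -0.0155, "y": -0.117, "z": 0.05, "ax": 0, "ay": 0, "az": 0, "hand": 15},
    {"x": -0.0155, "y": -0.117, "z": 0.065, "ax": 0, "ay": 0, "az": 0, "hand": 15},
    {"x": -0.0155, "y": -0.117, "z": 0.065, "ax": 0, "ay": 0, "az": 0, "hand": 15}
  ]
}}

```text
t: 21.05
tool_pos: [0.4561, 0.0071, 0.337]
orientation: [-2.22, -2.22, 0.003]
force: [0.5, 0.4, -0.9]
opening: 0.0349
gripper_force: 24.5
```

{"name": "carry_out", "arguments": {
  "targets": [
    {"x": 0, "y": 0, "z": 0, "ax": 0, "ay": 0, "az": 0, "hand": 15},
    {"x": 0, "y": 0, "z": 0, "ax": 0, "ay": 0, "az": 0, "hand": 15}
  ]
}}

```text
t: 21.3
tool_pos: [0.457, 0.007, 0.339]
orientation: [2.22, 2.22, 0.002]
force: [-0.6, -0.6, -1.4]
opening: 0.035
gripper_force: 24.5
```

```bash
python3 chk.py s5
```

```text
[0.457 0.007 0.339] [2.22e+00 2.22e+00 2.00e-03] 0.034971997083099775
tin 923 [0.4597 0.2841 0.04  ] [0.0606 0.0602 0.0079]
block 436 [0.4593 0.1847 0.032 ] [0.043  0.0484 0.008 ]
brown0 none
rinse0 none
brown 224 [0.455  0.1007 0.1569] [0.0297 0.0294 0.0078]
rinse 100 [0.4575 0.0185 0.1719] [0.057  0.0129 0.0077]
```

View pics/s5.png

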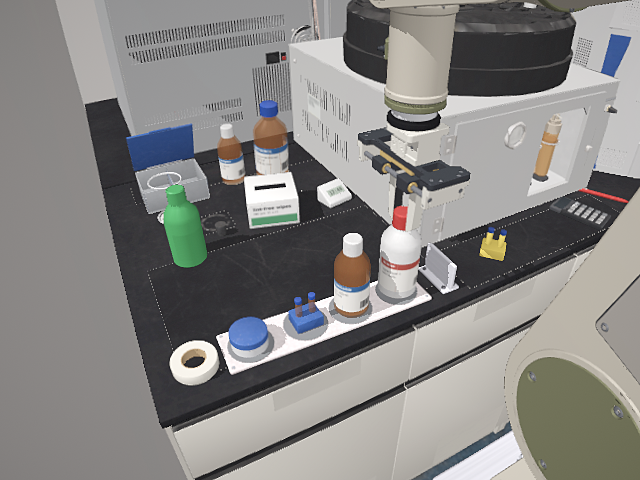

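The rinse bottle hangs upright over disc d (399,265), with its bottom about 5 mm above it.

{"name": "carry_out", "arguments": {
  "targets": [
    {"x": 0, "y": 0, "z": 0.002, "ax": 0, "ay": 0, "az": 0, "hand": 15},
    {"x": 0, "y": 0, "z": 0.004, "ax": 0, "ay": 0, "az": 0, "hand": 15},
    {"x": 0, "y": 0, "z": 0.005, "ax": 0, "ay": 0, "az": 0, "hand": 15},
    {"x": 0, "y": 0, "z": 0.005, "ax": 0, "ay": 0, "az": 0, "hand": 15}
  ]
}}

```text
t: 21.85
tool_pos: [0.4567, 0.007, 0.3335]
orientation: [2.221, 2.221, 0.001]
force: [-2.3, -1.3, 6.0]
opening: 0.0354
gripper_force: 24.6
```

{"name": "carry_out", "arguments": {
  "targets": [
    {"x": 0, "y": 0, "z": 0, "ax": 0, "ay": 0, "az": 0, "hand": 40},
    {"x": 0, "y": 0, "z": 0, "ax": 0, "ay": 0, "az": 0, "hand": 55},
    {"x": 0, "y": 0, "z": 0, "ax": 0, "ay": 0, "az": 0, "hand": 75},
    {"x": 0, "y": 0, "z": 0, "ax": 0, "ay": 0, "az": 0, "hand": 75},
    {"x": 0, "y": 0, "z": -0.03, "ax": 0, "ay": 0, "az": 0, "hand": 75},
    {"x": 0, "y": 0, "z": -0.09, "ax": 0, "ay": 0, "az": 0, "hand": 75},
    {"x": 0, "y": 0, "z": -0.13, "ax": 0, "ay": 0, "az": 0, "hand": 75},
    {"x": 0, "y": 0, "z": -0.13, "ax": 0, "ay": 0, "az": 0, "hand": 75}
  ]
}}

```text
t: 22.85
tool_pos: [0.4572, 0.007, 0.4669]
orientation: [2.218, 2.218, 0.007]
force: [0.7, 0.3, -0.3]
opening: 0.0694
gripper_force: 0.0
```

```bash
python3 chk.py s6
```

```text
[0.4572 0.007  0.4669] [2.218 2.218 0.007] 0.06944414806897875
tin 918 [0.4601 0.2842 0.04  ] [0.063  0.0599 0.008 ]
block 432 [0.4593 0.185  0.032 ] [0.0417 0.0477 0.008 ]
brown0 none
rinse0 none
brown 220 [0.4561 0.1009 0.157 ] [0.0299 0.0294 0.0079]
rinse 251 [0.4544 0.0079 0.1719] [0.0337 0.0342 0.0078]
```

View pics/s6.png

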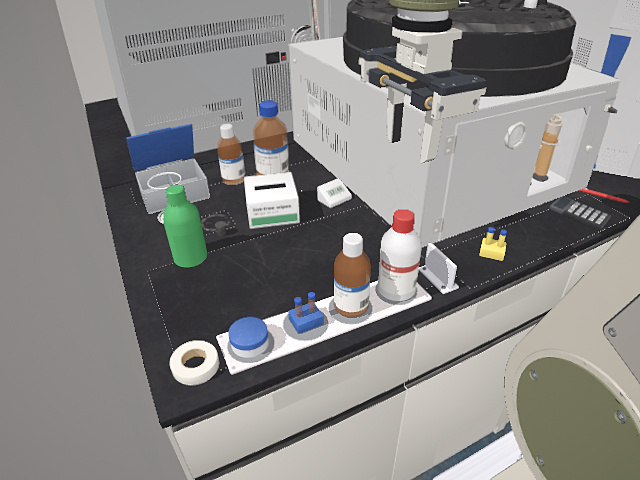

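All four stand upright and centred on their discs, with the gripper clear of them. Handing in.

```bash
python3 -c "
from plant import robot
print(robot.close_job())"
```

```text
the job is handed in; nothing more can be done
None
```

The job is handed in: rinse bottle, brown bottle, tube stand and tin stand upright on discs d, c, b and a (tallest next to the end stop), each within about 3 mm of its disc's centre, after about 23 s of the 106 s allowed.

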